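# Open the seat-check air half way, then press the valve block into the corner nest

### The job

Turn the red lever of the brass ball valve to half open (45 degrees, over the yellow dot), which feeds the nest's seat-check air. Then take the bare aluminium block with the black coupling, stand it on the nest's dark plate with its coupling pointing away from the far purple fence and its long side along the side fence, and press it firmly into the corner so that it touches both fences squarely at once. Finish while still holding it pressed there with the gripper, leave the valve half open and leave everything else where it is.

Things in the scene. Friction and masses are not known exactly. Their poses are not given: they have to be found in the camera images.
- lever (a joint): opening angle of the ball valve in rad: 0 closed (lever over the red dot), 0.785 half open (yellow dot), 1.571 fully open (green dot). It grows clockwise seen from above. Stiff (about 0.12 N m friction); it stays where it is left.
- valve_axis (a point): point on the valve's vertical turning axis at the mid-height of the lever, 92 mm above the bench. Axes are those of the fixed valve: at joint value a the lever points from here along (-cos a, +sin a) in the x, y of this frame. Valve: brass body on a 60 x 60 mm dark steel foot, pipe 84 mm along its y at 50 mm height, white 80 mm dial with the dots at 76 mm height.
- lever_grip (a point): middle of the red lever sleeve, 65 mm from the turning axis, 92 mm above the bench; x along the lever back to the axis. Sleeve 50 mm long, 14 mm wide, 18 mm high, open air below it.
- block: the part: aluminium block standing upright, 64 (x) x 44 (y) x 60 (z) mm, about 0.42 kg, origin at the centre of the 64 x 44 underside, z up. A brass and black coupling (22 mm diameter, 18 mm long, centred 34 mm above the underside) sticks out of the middle of its -x end; the other faces are plain, two dark bores on top.
- port (a point): outer end of the block's coupling, at (-50, 0, 34) mm in the block's frame
- nest: corner nest fixed to the bench: dark steel plate 150 (x) x 130 (y) x 12 mm, origin at the centre of its underside, z up, x pointing roughly away from the robot. Two purple fences on it, 18 mm high above the plate and 12 mm thick, meet at its far left corner. When the block is home its origin is at (23, 23, 12) mm in this frame, its x axis along the nest's x.
- corner (a point): point on the plate's top (12 mm above the bench) where the inner faces of the two fences would meet, at (55, 45, 12) mm in the nest's frame, axes as the nest's; the inside of the corner is towards -x, -y
- fence_far: far fence, 90 mm long along the nest's y; its inner face is the plane x = 55 mm of the nest's frame, from y = -60 to 30 mm. Origin at the centre of its underside, on the plate. Plate and fences are rigid, ground and oiled (friction about 0.25): pressing on the plate or on one fence takes up part of a push towards the other.
- fence_side: side (left) fence, 110 mm long along the nest's x; its inner face is the plane y = 45 mm of the nest's frame, from x = -70 to 40 mm. Origin at the centre of its underside, on the plate.
- spare: bystander: blue block of the same size without a coupling; origin at the centre of its underside
- bottle: bystander: red bottle, 44 mm diameter, 130 mm high; origin at the centre of its underside
- jar: bystander: white jar, 84 mm diameter, 85 mm high; origin at the centre of its underside
- screwdriver: bystander: orange-handled screwdriver lying on the bench between valve and nest, about 30 mm high; origin at its middle, on the bench
- bin: bystander: grey open bin 130 x 100 x 45 mm; origin at the centre of its underside
- coupling_a: bystander: black coupling, 34 mm diameter, 34 mm high, on the black foam tray; origin at the centre of its underside
- coupling_b: bystander: like coupling_a
- coupling_c: bystander: like coupling_a

How it is judged:
By the outcome, as a careful person would: the job done as asked, in the order asked, and still so for the second after the job is handed in, while the arm keeps its last pose, push and grip.
It also fails if it takes over 61 s, if anything falls off the work surface, if the arm or the gripper's body presses on something with over 40 N, if the wrist force passes 120 N, or if a joint passes its speed limit or range.

### The arm

A 6-joint arm with a two-finger parallel gripper is mounted at the origin on the work surface. World frame = base frame: x ahead of the robot, y to its left, z up, the work surface at z = 0. Lengths are in m, angles in rad, forces in N, time in s.
With the tool pointing down it reaches from about 0.275 to 0.85 m from the base axis. Payload 5.2 kg.
Tool frame: the origin (TCP) lies midway between the tips of the shut fingers; the grasp point (between the pads) lies 19 mm behind it; z points along the fingers, y is the line along which they close (so a half turn about z gives the same grasp; the last joint's range is limited). The gripper opens to 85 mm and grips with 20 to 120 N. Pads are 22 mm wide; open, the fingers measure 114 mm over their backs; the gripper's body (76 mm by 85 mm) begins 54 mm behind the grasp point. The pads swing forward as they close: fully open they stand 13 mm farther back than shut.
Start: joints at [-0.203, 0.259, 1.535, -0, 1.348, -0.203], TCP at [0.55, 0, 0.231] pointing down, gripper open.
Joint ranges: [-3.14, 3.14], [-0.91, 2.08], [0.19, 2.58], [-1.22, 4.36], [0.22, 2.71], [-3.12, 3.12]. Speed limits (rad/s): [2.57, 2.57, 3.14, 3.14, 3.14, 3.14].

### API

Orientations are given as a unit quaternion [x, y, z, w].
In Python, from bench import r gives the robot as it stands.
- The arm moves only by the tool carry_out, never from a script. Its argument "motion" is one flat list of numbers, 7 for each row, row after row: the shift along the tool's x, y, z in shares of 0.8 m (1.0 is 0.8 m), then the turn, a rotation vector about the tool's x, y, z in a scale on which 1.0 is pi rad, then the closure, from -1 (fully open) to 1 (shut). A call has 1 to 12 rows; each row is the pose to reach, as a shift and turn from the pose commanded when the call began, along the tool's axes at that moment; what a row does not reach only later rows make up. A row lasts 1/12 s, in which the tool goes at most 41.7 mm and 7.16 degrees, less where a joint would pass 70% of its speed; a pose out of reach is approached as far as the arm can. A shift or turn number past 1, either way, is cut back to 1. A call with a gripper value outside its range is refused whole. The fingers move at their own pace and stop on an object; the grip force is fixed at half the most. Time passes only in rows, so rows that repeat a pose let the fingers close. It gives the time, the measured TCP pose, the force, the opening and the grip force at its end, in the units of the state.
- r.read_state(): the state, without advancing time (a new reading comes with each control period).
- r.grab_frame(name): name is "scene" or "side" or "wrist"; returns the picture (400x640x3 uint8, blue, green, red); there is no depth.
- r.camera_info(name): a dict with "mtx" (3x3 intrinsics, pixels), "cam_to_world" (4x4, takes a point from camera to world coordinates); the wrist camera has in their place "mount" (4x4, takes a point from camera to tool coordinates, whose origin is the TCP and whose axes are the flange's). Camera axes: x right, y down, z forward; pixel columns grow to the right and rows downward; lengths in m; the calibration is good to about 2 mm. A picture is of the moment at which its call begins: read the wrist's pose just before it. camera_info takes no time and is no camera call.
- r.hand_in(): hands the job in; it is judged then, once.
The state is a dict: "clock": time; "joints": joint angles; "qvel": joint speeds; "tau": joint torques, N m; "ee_pos": TCP position; "eef_rot": TCP orientation; "ft_force": force on the tool from outside, world axes, zero at the start; "ft_torque": the same for the moment, N m; "width": opening from 0.0 (shut) to 1.0 (fully open); "gripper_force": force on a finger pad.
Only numpy, scipy, OpenCV 4.12 (cv2) and the standard library are available. Lean on these libraries where they do the work, as an engineer would, in place of code of your own. Each camera call takes 0.05 s, during which the arm holds its last target. There are 200 camera calls.

## Working session

There is one attempt and no reset: what is moved stays moved. The work goes in short steps, Python scripts to look and compute and a tool call to move; the robot and the scene stay as the last step left them, time stands still between calls to the robot, and variables do not carry over. Pictures are saved under pics/ and viewed, at most 10 in all, crops included, and the job is handed in when it is done.

Besides the shell and the picture viewer there is one more tool, called after ">>>" as name(argument=value, ...) on one line, values as JSON. carry_out: Moves the arm, as the interface text tells. Its arguments: {"type":"object","properties":{"motion":{"type":"array","items":{"type":"number"}}},"required":["motion"]}

```bash
ls; mkdir -p pics; python3 - <<'E'
from bench import r
import cv2,numpy as np
np.set_printoptions(precision=4,suppress=True)
for n in("scene","side","wrist"):
    print(n,r.camera_info(n))
    cv2.imwrite(f"pics/{n}0.png",r.grab_frame(n))
print(r.read_state())
E
```

```text
pics
scene {'mtx': array([[505.419 ,   0.    , 315.7538],
       [  0.    , 505.419 , 195.62  ],
       [  0.    ,   0.    ,   1.    ]]), 'cam_to_world': array([[-0.6841,  0.5464, -0.4831,  1.1676],
       [ 0.7293,  0.5154, -0.4499,  0.55  ],
       [ 0.0032, -0.6601, -0.7512,  1.0441],
       [ 0.    ,  0.    ,  0.    ,  1.    ]])}
side {'mtx': array([[376.0977,   0.    , 318.934 ],
       [  0.    , 376.0977, 197.2354],
       [  0.    ,   0.    ,   1.    ]]), 'cam_to_world': array([[ 0.9657, -0.1447,  0.2157,  0.393 ],
       [-0.2588, -0.6052,  0.7528, -0.6416],
       [ 0.0216, -0.7828, -0.6219,  0.6019],
       [ 0.    ,  0.    ,  0.    ,  1.    ]])}
wrist {'mtx': array([[293.7977,   0.    , 321.6302],
       [  0.    , 293.7977, 201.3189],
       [  0.    ,   0.    ,   1.    ]]), 'mount': array([[ 0.001 , -0.9555, -0.2951,  0.0751],
       [ 1.    ,  0.0012, -0.0006, -0.0002],
       [ 0.0009, -0.2951,  0.9555, -0.1422],
       [ 0.    ,  0.    ,  0.    ,  1.    ]])}
{'clock': 0.15, 'joints': array([-0.2028,  0.2592,  1.5358, -0.    ,  1.348 , -0.2028]), 'qvel': array([-0.0012, -0.0012, -0.0038, -0.0023, -0.0001, -0.001 ]), 'tau': array([  0.0023, -44.6383, -29.0821,  -0.0002,   0.0082,   0.    ]), 'ee_pos': array([0.5496, 0.0001, 0.2307]), 'eef_rot': array([ 0.7071,  0.7071, -0.0004, -0.0006]), 'ft_force': array([-0.0764,  0.099 ,  0.3282]), 'ft_torque': array([ 0.0215,  0.023 , -0.011 ]), 'gripper_force': 0.0, 'width': 1.002076994418703}
```

View pics/scene0.png

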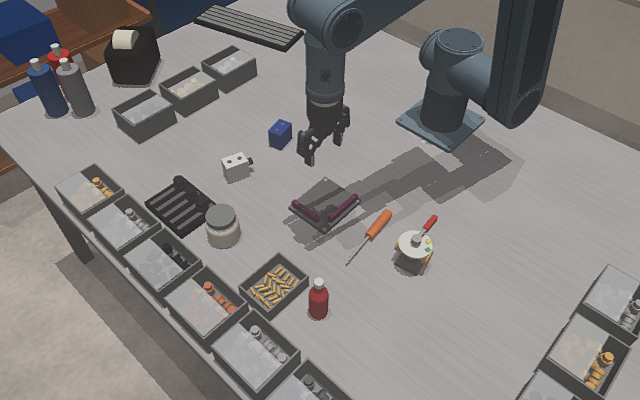

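View pics/side0.png

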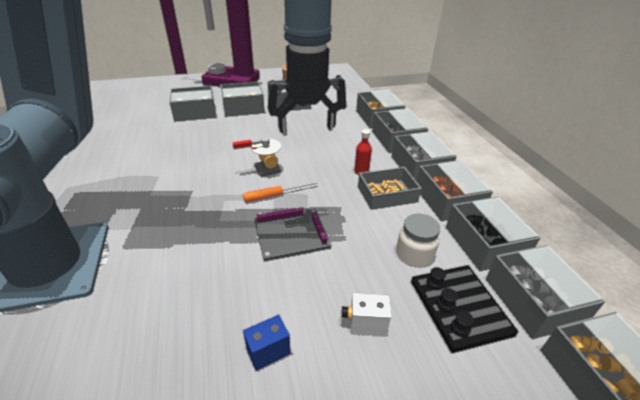

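The scene camera shows the block at about (236,165), nest (325,205), valve (415,248) with its lever towards (430,222) and the screwdriver at (372,230). In the side view the block is at (370,313), nest (292,235) and valve (265,155). I'll take enlarged crops next.

```bash
python3 - <<'E'
import cv2,numpy as np
a=cv2.imread("pics/scene0.png");b=cv2.imread("pics/side0.png")
def c(im,x,y,w,h,s):return cv2.resize(im[y:y+h,x:x+w],None,fx=s,fy=s,interpolation=cv2.INTER_CUBIC)
A=np.vstack([np.hstack([c(a,280,165,100,75,4),c(a,380,200,100,75,4)]),np.hstack([c(b,245,195,100,75,4),c(b,220,125,100,75,4)])])
B=np.hstack([c(a,210,140,60,50,6),c(b,330,280,70,60,6)[:300]])
cv2.imwrite("pics/A.png",A);cv2.imwrite("pics/B.png",B)
E
```

```text
(no output)
```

View pics/A.png

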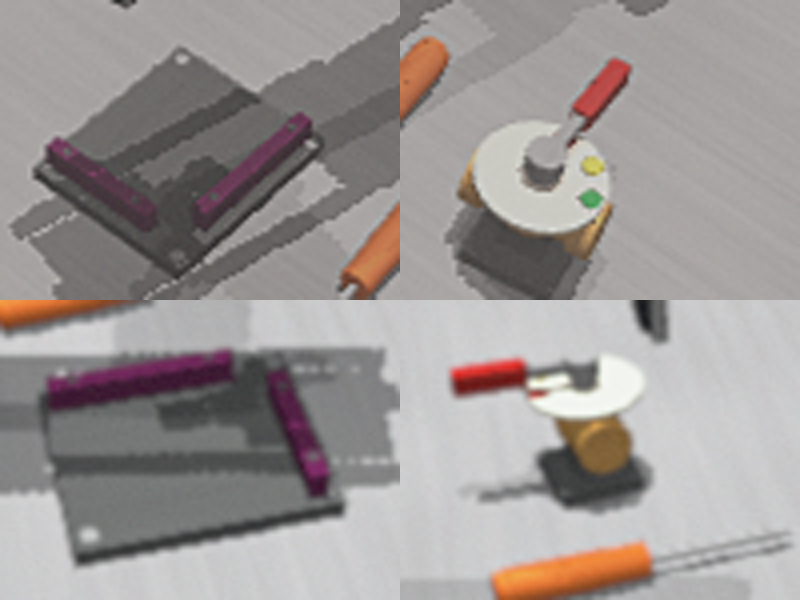

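View pics/B.png

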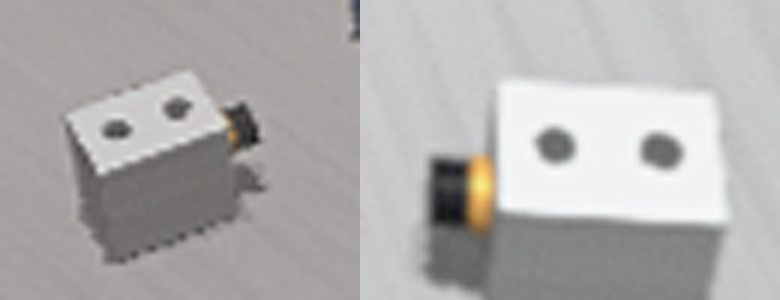

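The crops show the nest's plate corners and fences, with the fences meeting at the scene image's bottom corner. The lever is over the red dot, and the block's coupling points right in the scene view. I'll fit poses from these clicks.

```bash
cat > h.py <<'E'
import numpy as np
from scipy.optimize import least_squares
from bench import r
np.set_printoptions(precision=4,suppress=True)
CAM={}
def proj(n,P,T=None):
    if n not in CAM: CAM[n]=r.camera_info(n)
    C=CAM[n]; M=C["cam_to_world"] if T is None else T@C["mount"]
    c=(np.asarray(P)-M[:3,3])@M[:3,:3]; u=c@C["mtx"].T
    return u[:2]/u[2]
def place(p,q):
    c,s=np.cos(p[2]),np.sin(p[2])
    return np.array([p[0]+c*q[0]-s*q[1],p[1]+s*q[0]+c*q[1],q[2]])
def fit(obs,p0,T=None):
    f=lambda p:np.concatenate([proj(n,place(p,np.array(q)/1e3),T if n=="wrist" else None)-px for n,q,px in obs])
    s=least_squares(f,p0,loss="soft_l1"); return s.x,f(s.x).reshape(-1,2)
E
python3 - <<'E'
from h import *
S=lambda X,Y:(280+X/4,165+Y/4); D=lambda X,Y:(245+X/4,195+(Y-300)/4)
o=[("scene",(75,-65,12),S(37,168)),("scene",(-75,65,12),S(322,140)),("scene",(-75,-65,12),S(180,47)),("scene",(75,65,12),S(179,265)),
("scene",(55,-60,30),S(57,138)),("scene",(-70,45,30),S(300,115)),
("side",(-75,-65,12),D(78,552)),("side",(75,-65,12),D(345,503)),("side",(55,-60,30),D(308,475)),("side",(-70,45,30),D(50,383))]
p,e=fit(o,[.6,.05,0]);print("nest",p,np.degrees(p[2]));print(e.T)
S=lambda X,Y:(210+X/6,140+Y/6); D=lambda X,Y:(330+(X-360)/6,280+Y/6)
o=[("scene",(32,-22,60),S(66,117)),("scene",(-32,-22,60),S(192,70)),("scene",(-32,22,60),S(228,128)),("scene",(32,22,60),S(102,175)),
("scene",(32,22,0),S(110,262)),("scene",(-32,22,0),S(237,215)),
("side",(-32,22,60),D(500,80)),("side",(32,22,60),D(715,93)),("side",(32,-22,60),D(727,220)),("side",(-32,-22,60),D(498,213))]
p,e=fit(o,[.7,-.2,0]);print("block",p,np.degrees(p[2]));print(e.T)
S=lambda X,Y:(380+(X-400)/4,200+Y/4); D=lambda X,Y:(220+(X-400)/4,125+(Y-300)/4)
def f(v):
    x,y,w,a,R=v; L=lambda d,z,a:place((x,y,w),(-d*np.cos(a),d*np.sin(a),z))
    o=[("scene",L(0,.076,0),S(541,178)),("side",L(0,.076,0),D(585,386)),
    ("scene",L(R,.076,np.pi/4),S(593,165)),("scene",L(R,.076,np.pi/2),S(590,199)),("side",L(R,.076,0),D(537,393)),
    ("scene",L(.09,.101,a),S(621,64)),("scene",L(.04,.101,a),S(582,112)),("side",L(.09,.092,a),D(452,380)),("side",L(.04,.092,a),D(525,374))]
    return np.concatenate([proj(n,P)-px for n,P,px in o])
s=least_squares(f,[.6,.25,0,0,.03],loss="soft_l1");print("valve",s.x,np.degrees(s.x[2:4]));print(f(s.x).reshape(-1,2).T)
E
```

```text
nest [ 0.5067 -0.031   0.0153] 0.8753826451939347
[[-1.0308  1.08    0.5335 -0.0947  0.3306  0.0776 -0.8067  0.9463  0.979
  -0.0601]
 [-0.3789  0.1112 -0.2575  1.6777 -0.525  -0.7866 -0.1772 -1.0427  0.1283
   1.362 ]]
block [ 0.5926 -0.2924 -0.318 ] -18.219383159307196
[[-0.2278  0.1489  0.4472 -0.2323  1.1944  0.9889 -0.2848  0.4311  0.8397
   0.4418]
 [-0.6791 -0.476  -0.4138 -0.3312  0.1359  0.0894 -0.1389 -0.1299  0.5363
  -0.6601]]
valve [0.4962 0.2438 0.2112 0.144  0.0335] [12.1032  8.2496]
[[-0.4952  0.5126 -0.1815  0.5266  0.6913  1.0031 -0.099  -0.5153  0.2643]
 [-0.273  -0.7693  0.2212  0.5453  0.2172 -1.3987 -0.688   0.5348 -0.7706]]
```

Careful with the scale: shifts go in shares of 0.8 m and turns go in shares of pi rad. That gives: 0.24 m / 0.8 = 0.3, -0.12 m / 0.8 = -0.15, -84 degrees / 180 = -0.4667.

>>> carry_out(motion=[0.3, -0.15, 0, 0, 0, -0.4667, -1, 0.3, -0.15, 0, 0, 0, -0.4667, -1, 0.3, -0.15, 0, 0, 0, -0.4667, -1, 0.3, -0.15, 0, 0, 0, -0.4667, -1, 0.3, -0.15, 0, 0, 0, -0.4667, -1, 0.3, -0.15, 0, 0, 0, -0.4667, -1, 0.3, -0.15, 0, 0, 0, -0.4667, -1, 0.3, -0.15, 0, 0, 0, -0.4667, -1, 0.3, -0.15, 0, 0, 0, -0.4667, -1, 0.3, -0.15, 0, 0, 0, -0.4667, -1, 0.3, -0.15, 0, 0, 0, -0.4667, -1, 0.3, -0.15, 0, 0, 0, -0.4667, -1])

```text
clock: 1.15
ee_pos: [0.4296, 0.2401, 0.231]
eef_rot: [0.049, 0.999, -0.0, -0.0]
ft_force: [-0.0, -1.1, -0.5]
width: 1.001
gripper_force: 0.0
```

```bash
cat >> h.py <<'E'
import cv2
from scipy.spatial.transform import Rotation as Ro
def toolT():
    s=r.read_state(); T=np.eye(4); T[:3,:3]=Ro.from_quat(s["eef_rot"]).as_matrix(); T[:3,3]=s["ee_pos"]; return T,s
def shot(name):
    T,s=toolT(); im=r.grab_frame("wrist"); cv2.imwrite(f"pics/{name}.png",im); np.save(f"pics/{name}.npy",T); return im,T,s
def ground(px,T,z):
    C=r.camera_info("wrist"); M=T@C["mount"]; d=M[:3,:3]@np.linalg.solve(C["mtx"],[px[0],px[1],1]); return M[:3,3]+d*(z-M[2,3])/d[2]
E
python3 - <<'E'
from h import *
im,T,s=shot("w1"); print(s["ee_pos"],T[:3,:3],s["joints"],s["clock"])
for P in [(0.496,0.244,.076),(.431,.239,.092)]: print(proj("wrist",P,T))
E
```

```text
[0.4296 0.2401 0.231 ] [[-0.9952  0.0978 -0.0006]
 [ 0.0978  0.9952 -0.0002]
 [ 0.0006 -0.0003 -1.    ]] [ 0.2826  0.1547  1.668  -0.      1.3195 -1.1902] 1.15
[331.076  244.2657]
[320.8175 192.1538]
```

View pics/w1.png

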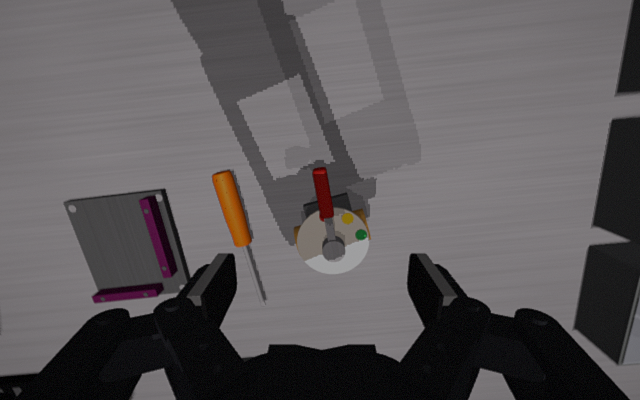

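The wrist view shows the lever sleeve from (319,169) to (327,217), hub (333,249), yellow dot (347,217) and green dot (361,235). It also shows the nest, with corners near (67,203), (162,191) and (93,298).

```bash
python3 - <<'E'
from h import *
im=cv2.imread("pics/w1.png");T=np.load("pics/w1.npy")
h=cv2.cvtColor(im,cv2.COLOR_BGR2HSV)
def m(lo,hi,x0,y0,x1,y1):
    k=cv2.inRange(h,lo,hi); z=np.zeros_like(k); z[y0:y1,x0:x1]=k[y0:y1,x0:x1]; return z
red=m((0,150,60),(6,255,255),300,150,345,235)|m((174,150,60),(180,255,255),300,150,345,235)
pts=cv2.findNonZero(red)
g=np.array([ground(p,T,.1)[:2] for p in pts[:,0].astype(float)])
c=g.mean(0);u,sv,vt=np.linalg.svd(g-c,full_matrices=False)
print("sleeve c",c,len(g),"dir",np.degrees(np.arctan2(vt[0,1],vt[0,0])), np.ptp((g-c)@vt.T,axis=0))
for n,k in(("yel",m((22,120,80),(34,255,255),335,205,360,228)),("grn",m((50,100,40),(85,255,255),350,225,372,245))):
    q=cv2.findNonZero(k)[:,0].mean(0); print(n,q,ground(q,T,.076)[:2],k.sum()/255)
k=m((0,0,120),(180,40,255),290,200,375,280)
# dial: fit by convex hull
print("dial px",cv2.findNonZero(k).shape,ground(cv2.fitEllipse(cv2.convexHull(cv2.findNonZero(k)))[0],T,.076)[:2])
print("hub",ground((333.5,249),T,.1)[:2])
big=np.hstack([cv2.resize(im[150:280,285:385],None,fx=4,fy=4,interpolation=2),cv2.resize(im[180:310,55:195],None,fx=2.8,fy=4,interpolation=2)])
cv2.imwrite("pics/w1b.png",big);print(big.shape)
E
```

```text
sleeve c [0.4302 0.241 ] 677 dir 3.5289113119697046 [0.0521 0.0135]
yel [347.2549 217.9706] [0.4668 0.2641] 102.0
grn [360.7907 234.407 ] [0.4874 0.2775] 86.0
dial px (4125, 1, 2) [0.5023 0.2546]
hub [0.4901 0.2463]
(520, 792, 3)
```

View pics/w1b.png

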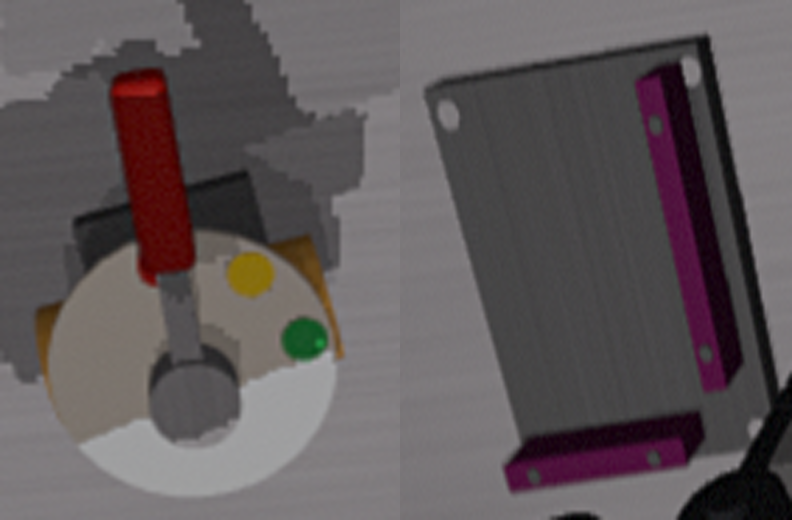

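```bash
python3 - <<'E'
from h import *
T=np.load("pics/w1.npy")
S=lambda X,Y:(55+(X-400)/2.8,180+Y/4)
o=[("wrist",(-75,-65,12),S(432,97)),("wrist",(-75,65,12),S(697,55)),("wrist",(-70,45,30),S(637,82)),("wrist",(40,45,30),S(704,390)),
("wrist",(55,-60,30),S(507,463)),("wrist",(55,30,30),S(682,438)),("wrist",(55,-60,12),S(525,438))]
p,e=fit(o,[.5,-.03,0],T);print("nest",p,np.degrees(p[2]));print(e.T)
V=lambda X,Y:(285+X/4,150+Y/4)
G=lambda X,Y,z:ground(V(X,Y),T,z)[:2]
c=(G(48,362,.076)+G(337,362,.076)+G(192,228,.076)+G(192,497,.076))/4
print("dial c",c, "diam",np.linalg.norm(G(48,362,.076)-G(337,362,.076)),np.linalg.norm(G(192,228,.076)-G(192,497,.076)))
for n,q,off in(("red",(148,274),0),("yel",(250,274),45),("grn",(304,338),90)):
    d=G(*q,.076)-c; a=np.degrees(np.arctan2(d[1],d[0])); print(n,np.linalg.norm(d),a%360,"w:",(a+off-180+180)%360-180)
d=G(248,172,.01)-G(75,220,.01);print("foot",np.degrees(np.arctan2(d[1],d[0]))-90,np.linalg.norm(d))
d=G(178,270,.092)-c;
E
```

```text
nest [ 0.5082 -0.0282  0.0214] 1.2251655046859882
[[-2.9373  0.6758 -0.3748  0.4053 -1.5092  0.4741  1.5707]
 [-1.6135 -2.6079  0.2701  1.7661  1.1385  0.622  -0.2911]]
dial c [0.4925 0.2465] diam 0.07973682740722933 0.08109366530989753
red 0.029348693281907187 199.06644609381144 w: 19.066446093811464
yel 0.030738105301964445 144.68813680405995 w: 9.688136804059951
grn 0.03157104228215891 99.12424383727962 w: 9.124243837279607
foot 10.617260089865212 0.05804453327227256
```

Converted, 0.156 m / 0.8 = 0.195, 0.001 m / 0.8 = 0.0013, -9 degrees / 180 = -0.05.

>>> carry_out(motion=[0, 0.0013, 0.0375, 0, 0, -0.0278, -1, 0, 0.0013, 0.075, 0, 0, -0.05, -1, 0, 0.0013, 0.1125, 0, 0, -0.05, -1, 0, 0.0013, 0.15, 0, 0, -0.05, -1, 0, 0.0013, 0.175, 0, 0, -0.05, -1, 0, 0.0013, 0.195, 0, 0, -0.05, -1, 0, 0.0013, 0.195, 0, 0, -0.05, -1, 0, 0.0013, 0.195, 0, 0, -0.05, 1, 0, 0.0013, 0.195, 0, 0, -0.05, 1, 0, 0.0013, 0.195, 0, 0, -0.05, 1, 0, 0.0013, 0.195, 0, 0, -0.05, 1, 0, 0.0013, 0.195, 0, 0, -0.05, 1])

```text
clock: 2.2
ee_pos: [0.4308, 0.2412, 0.0763]
eef_rot: [-0.026, 1.0, 0.0, 0.001]
ft_force: [0.1, -0.7, 0.2]
width: 0.302
gripper_force: 0.0
```

>>> carry_out(motion=[0, 0, 0, 0, 0, 0, 1, 0, 0, 0, 0, 0, 0, 1, 0, 0, 0, 0, 0, 0, 1])

```text
clock: 2.45
ee_pos: [0.4305, 0.2416, 0.0761]
eef_rot: [-0.026, 1.0, 0.0, 0.001]
ft_force: [-2.1, 2.8, 6.1]
width: 0.15
gripper_force: 59.0
```

```bash
python3 - <<'E'
from h import *
T,s=toolT();print(T,s["ft_force"],s["ft_torque"],s["width"],s["gripper_force"])
ax=np.array([.494,.246]);p=T[:2,3];R=T[:2,:2]
for d in np.arange(5,45.1,5):
    t=-np.radians(d);Q=np.array([[np.cos(t),-np.sin(t)],[np.sin(t),np.cos(t)]])
    print(d,R.T@(ax+Q@(p-ax)-p))
print(R.T@(ax-p))
E
```

```text
[[-0.9986 -0.0527  0.0013  0.4305]
 [-0.0527  0.9986  0.001   0.2416]
 [-0.0014  0.0009 -1.      0.0761]
 [ 0.      0.      0.      1.    ]] [-2.1113  2.7864  6.1249] [0.4214 0.2157 0.2224] 0.1500318795283483 58.98828864097595
5.0 [-0.0002  0.0056]
10.0 [-0.0008  0.0111]
15.0 [-0.0019  0.0165]
20.0 [-0.0035  0.0218]
25.0 [-0.0055  0.027 ]
30.0 [-0.008  0.032]
35.0 [-0.0109  0.0367]
40.0 [-0.0142  0.0412]
45.0 [-0.0179  0.0453]
[-0.0637  0.001 ]
```

Converted, 0.0395 m / 0.8 = 0.0494, 0.0218 m / 0.8 = 0.0273, 38 degrees / 180 = 0.2111.

>>> carry_out(motion=[0, 0.0056, 0, 0, 0, 0.0222, 1, -0.0006, 0.0113, 0, 0, 0, 0.0444, 1, -0.0015, 0.0165, 0, 0, 0, 0.0667, 1, -0.0028, 0.022, 0, 0, 0, 0.0889, 1, -0.0044, 0.0273, 0, 0, 0, 0.1111, 1, -0.0063, 0.0325, 0, 0, 0, 0.1333, 1, -0.0086, 0.0375, 0, 0, 0, 0.1556, 1, -0.0113, 0.0425, 0, 0, 0, 0.1778, 1, -0.0144, 0.047, 0, 0, 0, 0.2, 1, -0.0163, 0.0494, 0, 0, 0, 0.2111, 1, -0.0163, 0.0494, 0, 0, 0, 0.2111, 1, -0.0163, 0.0494, 0, 0, 0, 0.2111, 1])

```text
clock: 3.45
ee_pos: [0.4416, 0.2819, 0.0761]
eef_rot: [0.301, 0.954, 0.001, 0.001]
ft_force: [-1.8, 2.6, 5.1]
width: 0.156
gripper_force: 58.8
```

```bash
python3 - <<'E'
from h import *
T,s=toolT();print(T,s["ft_force"],s["ft_torque"],s["width"],s["gripper_force"])
print(np.degrees(np.arctan2(T[1,1],T[0,1])))
ax=np.array([.494,.246]);d=T[:2,3]-ax;print(np.degrees(np.arctan2(d[1],d[0])),np.linalg.norm(d))
E
```

```text
[[-0.819   0.5738  0.0015  0.4416]
 [ 0.5738  0.819   0.0012  0.2819]
 [-0.0006  0.0019 -1.      0.0761]
 [ 0.      0.      0.      1.    ]] [-1.7573  2.5749  5.1375] [ 0.3151  0.1772 -0.0099] 0.1556136084689747 58.79353880882263
54.983200658275344
145.5568202145223 0.06351725610427097
```

Converted, -0.16 m / 0.8 = -0.2, -0.15 m / 0.8 = -0.1875.

>>> carry_out(motion=[0, 0, 0, 0, 0, 0, -1, 0, 0, 0, 0, 0, 0, -1, 0, 0, 0, 0, 0, 0, -1, 0, 0, 0, 0, 0, 0, -1, 0, 0, 0, 0, 0, 0, -1, 0, 0, -0.0375, 0, 0, 0, -1, 0, 0, -0.0875, 0, 0, 0, -1, 0, 0, -0.1375, 0, 0, 0, -1, 0, 0, -0.1875, 0, 0, 0, -1, 0, 0, -0.2, 0, 0, 0, -1, 0, 0, -0.2, 0, 0, 0, -1, 0, 0, -0.2, 0, 0, 0, -1])

```text
clock: 4.45
ee_pos: [0.4411, 0.2811, 0.2354]
eef_rot: [0.301, 0.954, 0.0, 0.0]
ft_force: [-0.5, 0.5, -1.7]
width: 0.997
gripper_force: 0.0
```

```bash
python3 - <<'E'
from h import *
im,T,s=shot("w2")
h=cv2.cvtColor(im,cv2.COLOR_BGR2HSV)
k=cv2.inRange(h,(0,150,60),(6,255,255))|cv2.inRange(h,(174,150,60),(180,255,255))
n,l,st,ce=cv2.connectedComponentsWithStats(k)
for i in range(1,n):
    if st[i,4]<150: continue
    pts=np.argwhere(l==i)[:,::-1].astype(float)
    g=np.array([ground(p,T,.1)[:2] for p in pts]);c=g.mean(0);u,sv,vt=np.linalg.svd(g-c,full_matrices=False)
    print(st[i],ce[i],"c",c,"dir",np.degrees(np.arctan2(vt[0,1],vt[0,0]))%180,np.ptp((g-c)@vt.T,axis=0))
print(s["ee_pos"])
x,y=proj("wrist",(.494,.246,.085),T).astype(int);print(x,y)
cv2.imwrite("pics/w2b.png",cv2.resize(im[y-75:y+75,x-75:x+75],None,fx=4,fy=4,interpolation=2))
E
```

```text
[316 167  14  49 658] [322.4772 190.6353] c [0.441  0.2819] dir 145.4963428178762 [0.0487 0.0129]
[0.4411 0.2811 0.2354]
323 243
```

View pics/w2b.png

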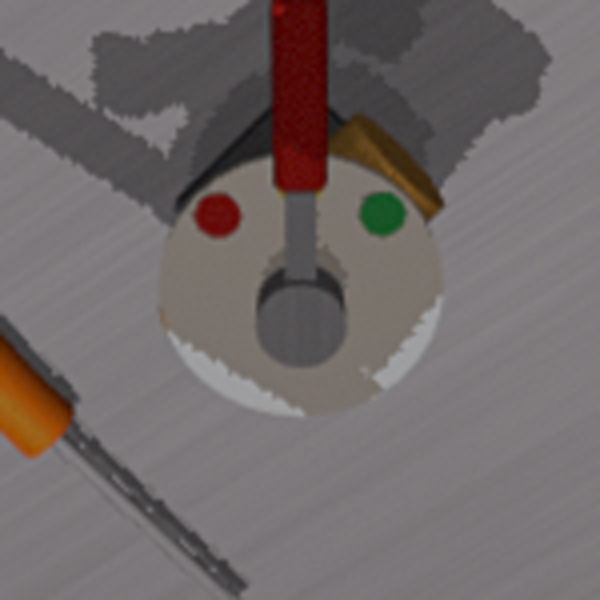

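The lever sits symmetrically between the red (218,215) and green (383,215) dots, hiding the yellow one, so the valve is half open. Next is the block.

Converted, -0.45 m / 0.8 = -0.5625, -0.38 m / 0.8 = -0.475, -17 degrees / 180 = -0.0944.

>>> carry_out(motion=[-0.5625, -0.475, 0, 0, 0, -0.0944, -1, -0.5625, -0.475, 0, 0, 0, -0.0944, -1, -0.5625, -0.475, 0, 0, 0, -0.0944, -1, -0.5625, -0.475, 0, 0, 0, -0.0944, -1, -0.5625, -0.475, 0, 0, 0, -0.0944, -1, -0.5625, -0.475, 0, 0, 0, -0.0944, -1, -0.5625, -0.475, 0, 0, 0, -0.0944, -1, -0.5625, -0.475, 0, 0, 0, -0.0944, -1, -0.5625, -0.475, 0, 0, 0, -0.0944, -1, -0.5625, -0.475, 0, 0, 0, -0.0944, -1, -0.5625, -0.475, 0, 0, 0, -0.0944, -1, -0.5625, -0.475, 0, 0, 0, -0.0944, -1])

```text
clock: 5.5
ee_pos: [0.5655, -0.1943, 0.2324]
eef_rot: [0.157, 0.988, 0.001, -0.002]
ft_force: [0.7, 0.8, 0.4]
width: 1.003
gripper_force: 0.0
```

```bash
python3 - <<'E'
from h import *
im,T,s=shot("w3");print(T[:3])
print(proj("wrist",(.5926,-.2924,.06),T), proj("wrist",(.508,-.028,.012),T))
E
```

```text
[[-0.9509  0.3094 -0.0042  0.5655]
 [ 0.3094  0.9509  0.0025 -0.1943]
 [ 0.0048  0.0011 -1.      0.2324]]
[248.0963 230.8131] [443.5792  84.1464]
```

View pics/w3.png

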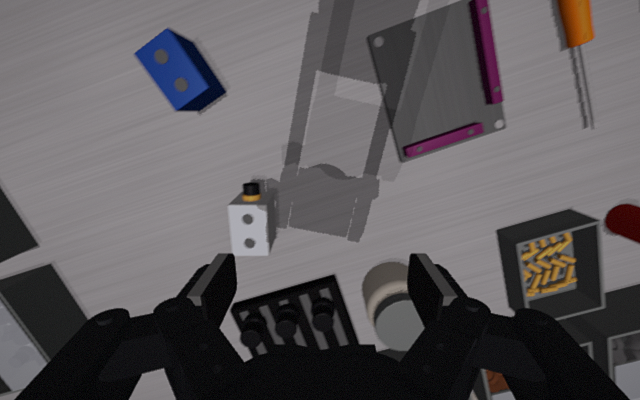

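The picture shows the block's white top at about (250,228) with its coupling up at (252,190). The nest is at the upper right, with the far fence at (443,140) and the side fence at (486,50).

```bash
python3 - <<'E'
from h import *
im=cv2.imread("pics/w3.png");T=np.load("pics/w3.npy")
k=np.zeros((400,640),np.uint8);k[185:270,215:275]=(im[185:270,215:275].min(2)>175)*255
k=cv2.morphologyEx(k,cv2.MORPH_CLOSE,np.ones((13,13)))
g=np.array([ground(p,T,.06)[:2] for p in cv2.findNonZero(k)[:,0].astype(float)])*1e3
(c,wh,a)=cv2.minAreaRect(g.astype(np.float32));print("rect",c,wh,a,g.mean(0))
# nest plate/fence
h=cv2.cvtColor(im,cv2.COLOR_BGR2HSV);p=cv2.inRange(h,(140,90,30),(170,255,255))
n,l,st,ce=cv2.connectedComponentsWithStats(p)
for i in range(1,n):
    if st[i,4]>100: print(st[i],np.array([ground(q,T,.03)[:2] for q in cv2.boxPoints(cv2.minAreaRect(np.argwhere(l==i)[:,::-1].astype(np.float32)))]))
cv2.imwrite("pics/w3b.png",np.hstack([cv2.resize(im[175:275,205:285],None,fx=4,fy=4,interpolation=2),cv2.resize(im[0:165,360:515],None,fx=3,fy=3,interpolation=2)[:400]]))
E
```

```text
Traceback (most recent call last):
TypeError: 'NoneType' object is not subscriptable
```

```bash
python3 - <<'E'
from h import *
im=cv2.imread("pics/w3.png");T=np.load("pics/w3.npy")
print(im[205:260:5,240].tolist(), im[205:260:5,220,0],im[205:260:5,268,0])
sub=im[185:270,215:280].min(2)
print(np.histogram(sub,bins=16,range=(0,256))[0])
for th in (130,140,150):
    k=np.zeros((400,640),np.uint8);k[185:270,215:280]=(sub>th)*255
    n,l,st,ce=cv2.connectedComponentsWithStats(k);i=1+np.argmax(st[1:,4]);print(th,st[i])
    k=cv2.morphologyEx((l==i).astype(np.uint8),cv2.MORPH_CLOSE,np.ones((9,9)))
    q=cv2.approxPolyN(cv2.convexHull(cv2.findNonZero(k)),4)
    q=q.reshape(-1,2).astype(float)
    g=np.array([ground(p,T,.06)[:2] for p in q])*1e3
    (c,wh,a)=cv2.minAreaRect(np.array([ground(p,T,.06)[:2]*1e3 for p in cv2.findNonZero(k)[:,0].astype(float)],np.float32));print("rect",c,wh,a);print(q.tolist(),g)
h=cv2.cvtColor(im,cv2.COLOR_BGR2HSV);p=cv2.inRange(h,(140,90,30),(170,255,255))
n,l,st,ce=cv2.connectedComponentsWithStats(p)
for i in range(1,n):
    if st[i,4]>100:
        b=cv2.boxPoints(cv2.minAreaRect(np.argwhere(l==i)[:,::-1].astype(np.float32)));print(st[i],b.tolist())
E
```

```text
[[151, 147, 148], [179, 171, 171], [180, 173, 173], [177, 170, 170], [178, 171, 171], [177, 171, 171], [178, 171, 171], [179, 173, 172], [179, 172, 172], [179, 171, 171], [168, 163, 164]] [138 136 136 140 138 137 137 135 138 137  53] [ 62  64  64  63  71  79  85  89 138 144 139]
[ 222  105   73  394  688  211  129  103 1946  164 1490    0    0    0
    0    0]
130 [ 215  185   65   85 3431]Traceback (most recent call last):
  File "<stdin>", line 13, in <module>
  File "h.py", line 24, in ground
    C=r.camera_info("wrist"); M=T@C["mount"]; d=M[:3,:3]@np.linalg.solve(C["mtx"],[px[0],px[1],1]); return M[:3,3]+d*(z-M[2,3])/d[2]
ValueError: time passes only in moves, steps and waits
```

```bash
sed -i 's/C=r.camera_info("wrist"); M=T@C/C=CAM.setdefault("wrist",CAM.get("wrist") or r.camera_info("wrist")); M=T@C/' h.py; python3 - <<'E'
from h import *
im=cv2.imread("pics/w3.png");T=np.load("pics/w3.npy")
sub=im[185:270,215:280].min(2)
for th in (152,160):
    k=np.zeros((400,640),np.uint8);k[185:270,215:280]=(sub>th)*255
    n,l,st,ce=cv2.connectedComponentsWithStats(k);i=1+np.argmax(st[1:,4]);print(th,st[i])
    k=cv2.morphologyEx((l==i).astype(np.uint8),cv2.MORPH_CLOSE,np.ones((9,9)))
    (c,wh,a)=cv2.minAreaRect(np.array([ground(p,T,.06)[:2]*1e3 for p in cv2.findNonZero(k)[:,0].astype(float)],np.float32));print("rect",c,wh,a)
h=cv2.cvtColor(im,cv2.COLOR_BGR2HSV);p=cv2.inRange(h,(140,90,30),(170,255,255))
n,l,st,ce=cv2.connectedComponentsWithStats(p)
for i in range(1,n):
    if st[i,4]>100:
        b=cv2.boxPoints(cv2.minAreaRect(np.argwhere(l==i)[:,::-1].astype(np.float32)));print(st[i],b.tolist())
E
```

```text
152 [ 228  205   40   51 1579]
rect (592.4465942382812, -292.30694580078125) (42.7830696105957, 62.193389892578125) 71.90210723876953
160 [ 228  206   40   50 1479]
rect (593.0153198242188, -292.4423522949219) (41.3393440246582, 61.0046272277832) 71.93974304199219
[ 474    0   29  104 1178] [[474.00006103515625, 3.814697265625e-06], [486.343017578125, -1.9173469543457031], [502.484375, 101.99272155761719], [490.14141845703125, 103.91006469726562]]
[404 123  80  34 875] [[402.4937744140625, 146.58168029785156], [480.61871337890625, 119.94817352294922], [484.5821533203125, 131.5742645263672], [406.45721435546875, 158.207763671875]]
```

Converted, 0.12 m / 0.8 = 0.15, -0.06 m / 0.8 = -0.075.

>>> carry_out(motion=[-0.025, -0.0375, 0, 0, 0, 0, -1, -0.05, -0.075, 0, 0, 0, 0, -1, -0.07, -0.1063, 0.0125, 0, 0, 0, -1, -0.07, -0.1063, 0.05, 0, 0, 0, -1, -0.07, -0.1063, 0.0875, 0, 0, 0, -1, -0.07, -0.1063, 0.125, 0, 0, 0, -1, -0.07, -0.1063, 0.15, 0, 0, 0, -1, -0.07, -0.1063, 0.15, 0, 0, 0, -1, -0.07, -0.1063, 0.15, 0, 0, 0, -1])

```text
clock: 6.3
ee_pos: [0.5918, -0.2895, 0.1121]
eef_rot: [0.156, 0.988, 0.001, -0.003]
ft_force: [0.7, -0.7, 1.3]
width: 1.004
gripper_force: 0.0
```

```bash
python3 - <<'E'
from h import *
T,s=toolT();print(T[:3],np.degrees(np.arctan2(T[1,1],T[0,1])))
print(T[:3,:3].T@(np.array([.5925,-.2923,.023])-T[:3,3]))
E
```

```text
[[-0.951   0.3091 -0.0054  0.5918]
 [ 0.3091  0.951   0.0039 -0.2895]
 [ 0.0063  0.002  -1.      0.1121]] 71.99510981040035
[-0.0021 -0.0026  0.0891]
```

Converted, 0.089 m / 0.8 = 0.1113, -0.0026 m / 0.8 = -0.0033, -0.36 degrees / 180 = -0.002.

>>> carry_out(motion=[-0.0025, -0.0033, 0.025, 0.0006, -0.002, 0, -1, -0.0025, -0.0033, 0.05, 0.0006, -0.002, 0, -1, -0.0025, -0.0033, 0.075, 0.0006, -0.002, 0, -1, -0.0025, -0.0033, 0.0938, 0.0006, -0.002, 0, -1, -0.0025, -0.0033, 0.1113, 0.0006, -0.002, 0, -1, -0.0025, -0.0033, 0.1113, 0.0006, -0.002, 0, -1, -0.0025, -0.0033, 0.1113, 0.0006, -0.002, 0, 1, -0.0025, -0.0033, 0.1113, 0.0006, -0.002, 0, 1, -0.0025, -0.0033, 0.1113, 0.0006, -0.002, 0, 1, -0.0025, -0.0033, 0.1113, 0.0006, -0.002, 0, 1, -0.0025, -0.0033, 0.1113, 0.0006, -0.002, 0, 1, -0.0025, -0.0033, 0.1113, 0.0006, -0.002, 0, 1])

```text
clock: 7.3
ee_pos: [0.5958, -0.2945, 0.0284]
eef_rot: [0.156, 0.988, -0.002, 0.005]
ft_force: [-0.1, 0.9, 7.0]
width: 0.504
gripper_force: 63.0
```

>>> carry_out(motion=[0, 0, 0, 0, 0, 0, 1, 0, 0, 0, 0, 0, 0, 1])

```text
clock: 7.47
ee_pos: [0.5958, -0.2945, 0.0284]
eef_rot: [0.156, 0.988, -0.002, 0.005]
ft_force: [-0.3, 0.5, 5.9]
width: 0.504
gripper_force: 63.0
```

```bash
python3 - <<'E'
from h import *
T,s=toolT();print(T[:3],np.degrees(np.arctan2(T[1,1],T[0,1])),s["ft_force"],s["ft_torque"],s["width"])
E
```

```text
[[-0.951   0.3091  0.0085  0.5958]
 [ 0.309   0.951  -0.0054 -0.2945]
 [-0.0098 -0.0025 -0.9999  0.0284]] 71.99774729447965 [-0.3233  0.4793  5.8563] [ 0.3663 -0.052   0.0348] 0.5037812554184407
```

Converted, -0.1 m / 0.8 = -0.125, -0.08 m / 0.8 = -0.1.

>>> carry_out(motion=[0, 0, -0.0125, 0, 0, 0, 1, 0, 0, -0.0313, 0, 0, 0, 1, 0, 0, -0.0625, 0, 0, 0, 1, 0, 0, -0.1, 0, 0, 0, 1, 0, 0, -0.125, 0, 0, 0, 1, 0, 0, -0.125, 0, 0, 0, 1, 0, 0, -0.125, 0, 0, 0, 1, 0, 0, -0.125, 0, 0, 0, 1])

```text
clock: 8.13
ee_pos: [0.5929, -0.2928, 0.1246]
eef_rot: [0.156, 0.988, -0.001, 0.002]
ft_force: [-0.2, 0.3, -4.4]
width: 0.507
gripper_force: 62.1
```

```bash
python3 - <<'E'
from h import *
T,s=toolT();print(T[:3],s["ft_force"],s["ft_torque"],s["width"],s["gripper_force"])
im=cv2.imread("pics/w3.png");T=np.load("pics/w3.npy")
G=lambda p,z:ground(p,T,z)[:2]
ang=lambda a,b:np.degrees(np.arctan2(*(b-a)[::-1]))
h=cv2.cvtColor(im,cv2.COLOR_BGR2HSV);p=cv2.inRange(h,(140,90,30),(170,255,255))
def line(pts,z):
    g=np.array([G(q,z) for q in pts]); c=g.mean(0);v=np.linalg.svd(g-c)[2][0]
    for _ in range(3):
        e=(g-c)@[-v[1],v[0]];ok=abs(e-np.median(e))<.0015;c=g[ok].mean(0);v=np.linalg.svd(g[ok]-c)[2][0]
    return c,v,np.degrees(np.arctan2(v[1],v[0]))%180,ok.sum()
L=[];Rr=[]
for y in range(3,100):
    x=np.flatnonzero(p[y,470:510])+470; L.append((x[0]-.5,y));Rr.append((x[-1]+.5,y))
U=[];D=[]
for x in range(410,480):
    y=np.flatnonzero(p[115:165,x])+115; U.append((x,y[0]-.5));D.append((x,y[-1]+.5))
s1=line(L,.012);s2=line(Rr,.03);f1=line(U,.012);f2=line(D,.03)
for n,v in zip(("side in bot","side out top","far in bot","far out top"),(s1,s2,f1,f2)):print(n,v)
for a,b,q in((s1,f1,(.055,.045)),(s2,f2,(.067,.057))):
    t=np.linalg.solve(np.c_[a[1],-b[1]],b[0]-a[0]);c=a[0]+t[0]*a[1]
    for w in(.015,.02):
        print("corner",c,"nest origin w",w,c-[np.cos(w)*q[0]-np.sin(w)*q[1],np.sin(w)*q[0]+np.cos(w)*q[1]])
E
```

```text
[[-0.9511  0.309   0.0028  0.5929]
 [ 0.309   0.9511 -0.0018 -0.2928]
 [-0.0033 -0.0009 -1.      0.1246]] [-0.1955  0.2935 -4.4279] [0.0135 0.0305 0.0302] 0.5073502215610254 62.07945227622986
side in bot (array([0.4884, 0.0201]), array([0.9999, 0.0162]), np.float64(0.9256071511376485), np.int64(71))
side out top (array([0.4915, 0.0227]), array([0.9998, 0.0189]), np.float64(1.0840192228836867), np.int64(95))
far in bot (array([ 0.5628, -0.0374]), array([-0.0222,  0.9998]), np.float64(91.27415528645494), np.int64(58))
far out top (array([ 0.5729, -0.0471]), array([-0.0224,  0.9997]), np.float64(91.28627349327627), np.int64(70))
corner [0.5615 0.0212] nest origin w 0.015 [ 0.5072 -0.0246]
corner [0.5615 0.0212] nest origin w 0.02 [ 0.5074 -0.0248]
corner [0.5713 0.0242] nest origin w 0.015 [ 0.5051 -0.0338]
corner [0.5713 0.0242] nest origin w 0.02 [ 0.5054 -0.0341]
```

Converted, 0.2344 m / 0.8 = 0.293, 0.1565 m / 0.8 = 0.1956, -19.1 degrees / 180 = -0.1061.

>>> carry_out(motion=[0.025, 0.0375, 0, 0, 0, -0.0167, 1, 0.05, 0.075, 0, 0, 0, -0.0333, 1, 0.075, 0.1125, 0, 0, 0, -0.0556, 1, 0.1, 0.15, 0, 0, 0, -0.0722, 1, 0.125, 0.1875, 0, 0, 0, -0.0889, 1, 0.15, 0.225, 0, 0, 0, -0.1061, 1, 0.175, 0.2625, 0, 0, 0, -0.1061, 1, 0.1956, 0.293, 0, 0, 0, -0.1061, 1, 0.1956, 0.293, 0.025, 0, 0, -0.1061, 1, 0.1956, 0.293, 0.05, 0, 0, -0.1061, 1, 0.1956, 0.293, 0.0625, 0, 0, -0.1061, 1, 0.1956, 0.293, 0.0625, 0, 0, -0.1061, 1])

```text
clock: 9.13
ee_pos: [0.5146, -0.0216, 0.0711]
eef_rot: [-0.01, 1.0, -0.001, -0.001]
ft_force: [-1.1, -0.0, -4.2]
width: 0.504
gripper_force: 62.4
```

```bash
python3 - <<'E'
from h import *
im,T,s=shot("w4");print(T[:3],np.degrees(np.arctan2(T[1,1],T[0,1])),s["ft_force"],s["ft_torque"],s["width"])
for n in("scene","side"): cv2.imwrite(f"pics/{n}4.png",r.grab_frame(n))
a=cv2.imread("pics/scene4.png");b=cv2.imread("pics/side4.png")
def c(im,x,y,w,h,s):return cv2.resize(im[y:y+h,x:x+w],None,fx=s,fy=s,interpolation=2)
cv2.imwrite("pics/C.png",np.vstack([np.hstack([c(a,270,120,133,100,3),c(b,233,160,133,100,3)]),c(im,100,0,399,150,2)]))
E
```

```text
[[-0.9998 -0.0194 -0.0027  0.5146]
 [-0.0194  0.9998 -0.0015 -0.0216]
 [ 0.0028 -0.0015 -1.      0.0711]] 91.11152746222203 [-1.0943 -0.0189 -4.1687] [-0.0048  0.0172  0.0729] 0.5038430701124318
```

View pics/C.png

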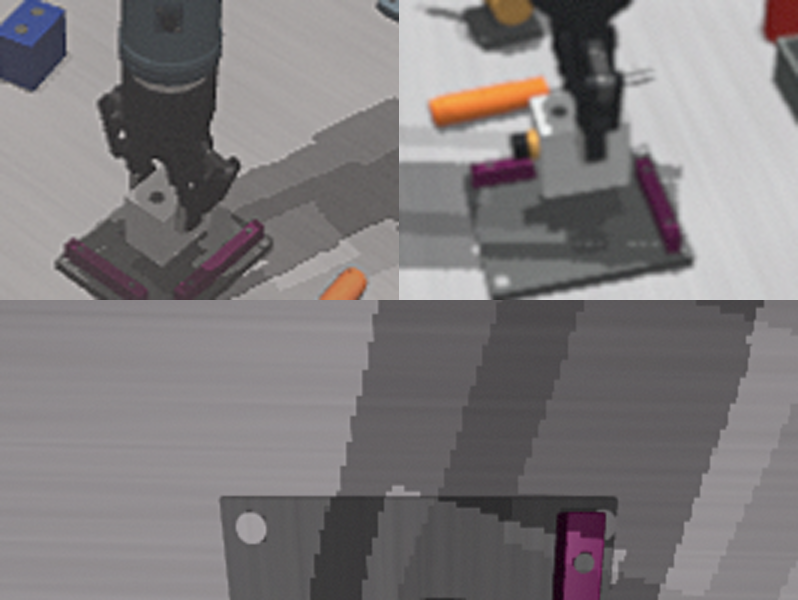

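The block hangs above the plate, just inside both fences, with its coupling towards the robot. The plate's near edge is level in the wrist view, at rows 98–99 from (210,98) to (408,98), so the yaw is right.

Converted, 0.028 m / 0.8 = 0.035, 0.026 m / 0.8 = 0.0325.

>>> carry_out(motion=[0, 0, 0.0125, 0, 0, 0, 1, 0, 0, 0.0225, 0, 0, 0, 1, 0, 0, 0.0275, 0, 0, 0, 1, 0, 0, 0.03, 0, 0, 0, 1, 0, 0, 0.0325, 0, 0, 0, 1, 0, 0, 0.035, 0, 0, 0, 1, 0, 0, 0.035, 0, 0, 0, 1, 0, 0, 0.035, 0, 0, 0, 1])

```text
clock: 9.95
ee_pos: [0.5181, -0.0226, 0.047]
eef_rot: [-0.01, 1.0, -0.002, 0.003]
ft_force: [0.6, -0.2, -4.1]
width: 0.506
gripper_force: 62.7
```

```bash
python3 - <<'E'
from h import *
T=np.load("pics/w4.npy");G=lambda p,z:ground(p,T,z)[:2]
a,b=G((210.5,98.5),.012),G((408.5,98.5),.012);print(a,b,np.linalg.norm(a-b),np.degrees(np.arctan2(*(b-a)[::-1])))
w=np.radians(1.1);R=np.array([[np.cos(w),-np.sin(w)],[np.sin(w),np.cos(w)]])
print("origin",a-R@[-.075,-.065],b-R@[-.075,.065],G((383,106),.03)-R@[-.07,.045],G((402.5,106),.03)-R@[-.07,.057])
T,s=toolT();print(T[:3],s["ft_force"],s["ft_torque"])
E
```

```text
[ 0.4328 -0.0955] [0.4301 0.0328] 0.12830324198141294 91.1650242752061
origin [ 0.5065 -0.0291] [ 0.5064 -0.0308] [ 0.5063 -0.0305] [ 0.5063 -0.031 ]
[[-0.9998 -0.0192  0.0055  0.5181]
 [-0.0192  0.9998 -0.0036 -0.0226]
 [-0.0054 -0.0037 -1.      0.047 ]] [ 0.6134 -0.1569 -4.1424] [-0.0089 -0.0634 -0.0338]
```

Converted, 0.008 m / 0.8 = 0.01, 0.006 m / 0.8 = 0.0075, 0.3 degrees / 180 = 0.0017.

>>> carry_out(motion=[0, 0, 0.0025, -0.0006, 0.0008, 0, 1, 0, 0, 0.005, -0.0011, 0.0017, 0, 1, 0, 0, 0.0075, -0.0011, 0.0017, 0, 1, 0, 0, 0.01, -0.0011, 0.0017, 0, 1, 0, 0, 0.01, -0.0011, 0.0017, 0, 1, 0, 0, 0.01, -0.0011, 0.0017, 0, 1])

```text
clock: 10.45
ee_pos: [0.5185, -0.0227, 0.0405]
eef_rot: [-0.01, 1.0, -0.0, 0.001]
ft_force: [-5.0, 0.7, 10.3]
width: 0.503
gripper_force: 64.2
```

```bash
python3 - <<'E'
from h import *
T,s=toolT();print(T[:3],s["ft_force"],s["ft_torque"],s["clock"])
E
```

```text
[[-0.9998 -0.0194  0.0015  0.5185]
 [-0.0194  0.9998 -0.0007 -0.0227]
 [-0.0015 -0.0008 -1.      0.0405]] [-5.0362  0.7423 10.2784] [ 0.0504  0.572  -0.0178] 10.45
```

Converted, 0.012 m / 0.8 = 0.015, 0.01 m / 0.8 = 0.0125.

>>> carry_out(motion=[-0.0013, 0.0025, 0, 0, 0, 0, 1, -0.0025, 0.005, 0, 0, 0, 0, 1, -0.005, 0.0075, 0, 0, 0, 0, 1, -0.0063, 0.01, 0, 0, 0, 0, 1, -0.0075, 0.0125, 0, 0, 0, 0, 1, -0.0088, 0.015, 0, 0, 0, 0, 1, -0.0088, 0.015, 0, 0, 0, 0, 1, -0.0088, 0.015, 0, 0, 0, 0, 1])

```text
clock: 11.12
ee_pos: [0.5265, -0.011, 0.0404]
eef_rot: [-0.01, 1.0, -0.001, 0.002]
ft_force: [-1.8, -0.7, 5.2]
width: 0.507
gripper_force: 63.8
```

```bash
python3 - <<'E'
from h import *
T,s=toolT();print(T[:3],s["ft_force"],s["ft_torque"],s["clock"])
E
```

```text
[[-0.9998 -0.0194  0.0038  0.5265]
 [-0.0194  0.9998 -0.0015 -0.011 ]
 [-0.0038 -0.0016 -1.      0.0404]] [-1.8039 -0.6556  5.2417] [-0.218  -0.0581 -0.0257] 11.1167
```

>>> carry_out(motion=[0, 0.0013, 0, 0, 0, 0, 1, 0, 0.0025, 0, 0, 0, 0, 1, 0, 0.0038, 0, 0, 0, 0, 1, 0, 0.005, 0, 0, 0, 0, 1, 0, 0.0063, 0, 0, 0, 0, 1, 0, 0.0075, 0, 0, 0, 0, 1, 0, 0.0075, 0, 0, 0, 0, 1])

```text
clock: 11.7
ee_pos: [0.5268, -0.0068, 0.0405]
eef_rot: [-0.01, 1.0, -0.002, 0.002]
ft_force: [-0.8, -8.8, 5.4]
width: 0.504
gripper_force: 63.8
```

Converted, -0.005 m / 0.8 = -0.0063, -0.002 m / 0.8 = -0.0025.

>>> carry_out(motion=[-0.0013, 0, 0, 0, 0, 0, 1, -0.0025, 0, 0, 0, 0, 0, 1, -0.0038, 0, 0, 0, 0, 0, 1, -0.005, 0, 0, 0, 0, 0, 1, -0.0063, 0, 0, 0, 0, 0, 1, -0.0063, 0, 0, 0, 0, 0, 1])

```text
clock: 12.2
ee_pos: [0.5299, -0.0067, 0.0405]
eef_rot: [-0.01, 1.0, -0.002, 0.0]
ft_force: [-6.5, -8.9, 11.3]
width: 0.504
gripper_force: 64.5
```

```bash
python3 - <<'E'
from h import *
T,s=toolT();print(T[:3],s["ft_force"],s["ft_torque"],s["clock"])
E
```

```text
[[-0.9998 -0.0202  0.0007  0.5299]
 [-0.0202  0.9998 -0.004  -0.0067]
 [-0.0007 -0.0041 -1.      0.0405]] [-6.4612 -8.887  11.3252] [-1.5703  0.9217  0.0311] 12.2
```

>>> carry_out(motion=[-0.0013, 0, 0, 0, 0, 0, 1, -0.0025, 0, 0, 0, 0, 0, 1, -0.0038, 0, 0, 0, 0, 0, 1, -0.005, 0, 0, 0, 0, 0, 1, -0.0063, 0, 0, 0, 0, 0, 1, -0.0063, 0, 0, 0, 0, 0, 1, -0.0063, 0, 0, 0, 0, 0, 1])

```text
clock: 12.78
ee_pos: [0.5326, -0.0066, 0.0406]
eef_rot: [-0.01, 1.0, -0.002, -0.002]
ft_force: [-13.0, -10.5, 19.3]
width: 0.503
gripper_force: 65.5
```

```bash
python3 - <<'E'
from h import *
T,s=toolT();print(T[:3],s["ft_force"],s["ft_torque"],s["clock"])
E
```

```text
[[-0.9998 -0.0204 -0.0035  0.5326]
 [-0.0204  0.9998 -0.004  -0.0066]
 [ 0.0036 -0.004  -1.      0.0406]] [-12.9683 -10.4739  19.3214] [-1.8097  1.9412 -0.0717] 12.7833
```

Converted, -0.005 m / 0.8 = -0.0063, -0.004 m / 0.8 = -0.005.

>>> carry_out(motion=[-0.0013, 0, 0, 0, 0, 0, 1, -0.0025, 0, -0.0013, 0, 0, 0, 1, -0.0038, 0, -0.0013, 0, 0, 0, 1, -0.005, 0, -0.0013, 0, 0, 0, 1, -0.0063, 0, -0.0013, 0, 0, 0, 1, -0.0063, 0, -0.0013, 0, 0, 0, 1, -0.0063, 0, -0.0013, 0, 0, 0, 1])

```text
clock: 13.37
ee_pos: [0.5329, -0.0066, 0.0408]
eef_rot: [-0.01, 1.0, -0.002, -0.007]
ft_force: [-25.9, -13.6, 25.7]
width: 0.503
gripper_force: 66.2
```

```bash
python3 - <<'E'
from h import *
T,s=toolT();print(T[:3],s["ft_force"],s["ft_torque"],s["clock"])
E
```

```text
[[-0.9997 -0.0209 -0.0132  0.5329]
 [-0.0209  0.9998 -0.004  -0.0066]
 [ 0.0132 -0.0037 -0.9999  0.0408]] [-25.8626 -13.555   25.7276] [-2.4881  3.7991 -0.1388] 13.3667
```

Converted, 0.005 m / 0.8 = 0.0063, -0.001 m / 0.8 = -0.0013, -0.8 degrees / 180 = -0.0044.

>>> carry_out(motion=[0, 0.0013, 0, 0, -0.0011, 0, 1, 0, 0.0025, -0.0013, -0.0006, -0.0022, 0, 1, 0, 0.0038, -0.0013, -0.0011, -0.0033, 0, 1, 0, 0.005, -0.0013, -0.0011, -0.0044, 0, 1, 0, 0.0063, -0.0013, -0.0011, -0.0044, 0, 1, 0, 0.0063, -0.0013, -0.0011, -0.0044, 0, 1, 0, 0.0063, -0.0013, -0.0011, -0.0044, 0, 1])

```text
clock: 13.95
ee_pos: [0.5329, -0.0063, 0.0408]
eef_rot: [-0.011, 1.0, -0.003, 0.0]
ft_force: [-23.5, -34.2, 15.4]
width: 0.504
gripper_force: 65.1
```

```bash
python3 - <<'E'
from h import *
T,s=toolT();print(T[:3],s["ft_force"],s["ft_torque"],s["clock"])
E
```

```text
[[-0.9998 -0.0219  0.0002  0.5329]
 [-0.0219  0.9997 -0.0069 -0.0063]
 [-0.     -0.0069 -1.      0.0408]] [-23.5054 -34.1761  15.3903] [-5.8482  4.0374 -0.3559] 13.95
```

Converted, -0.002 m / 0.8 = -0.0025, -0.001 m / 0.8 = -0.0013, -0.4 degrees / 180 = -0.0022.

>>> carry_out(motion=[-0.0013, 0, 0, -0.0006, 0, 0, 1, -0.0025, 0, 0, -0.0011, 0, 0, 1, -0.0025, 0, 0, -0.0017, -0.0006, 0, 1, -0.0025, 0, 0, -0.0022, -0.0011, 0, 1, -0.0025, 0, 0, -0.0022, -0.0011, 0, 1, -0.0025, 0, 0, -0.0022, -0.0011, 0, 1, -0.0025, 0, 0, -0.0022, -0.0011, 0, 1])

```text
clock: 14.53
ee_pos: [0.5332, -0.0063, 0.0407]
eef_rot: [-0.012, 1.0, -0.0, 0.0]
ft_force: [-30.1, -32.9, 19.8]
width: 0.506
gripper_force: 66.1
```

```bash
python3 - <<'E'
from h import *
T,s=toolT();print(T[:3],np.degrees(np.arctan2(T[1,1],T[0,1])),s["ft_force"],s["ft_torque"],s["clock"])
for n in("scene","side"): cv2.imwrite(f"pics/{n}5.png",r.grab_frame(n))
a=cv2.imread("pics/scene5.png");b=cv2.imread("pics/side5.png")
def c(im,x,y,w,h,s):return cv2.resize(im[y:y+h,x:x+w],None,fx=s,fy=s,interpolation=2)
cv2.imwrite("pics/E.png",np.hstack([c(a,280,140,100,100,4),c(b,245,160,100,100,4)]))
E
```

```text
[[-0.9997 -0.0234  0.0003  0.5332]
 [-0.0234  0.9997 -0.0002 -0.0063]
 [-0.0002 -0.0002 -1.      0.0407]] 91.33903781162928 [-30.0807 -32.8641  19.7634] [-6.1784  4.6599 -0.0399] 14.5333
```

View pics/E.png

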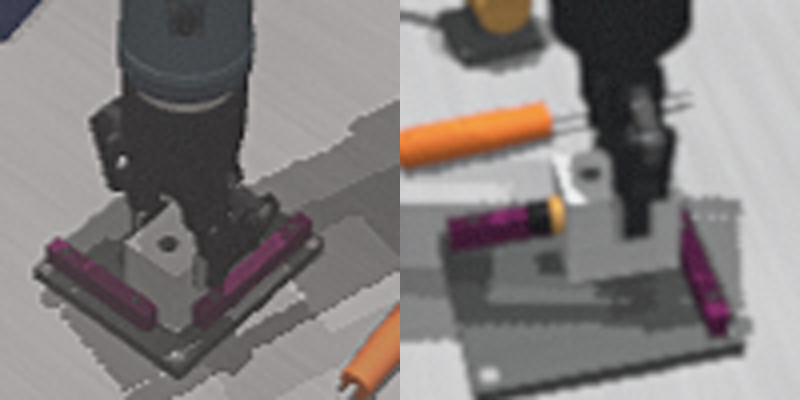

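Converted, -0.3 degrees / 180 = -0.0017.

>>> carry_out(motion=[0, 0, 0, 0, 0, -0.0017, 1, 0, 0, 0, 0, 0, -0.0017, 1, 0, 0, 0, 0, 0, -0.0017, 1, 0, 0, 0, 0, 0, -0.0017, 1])

```text
clock: 14.97
ee_pos: [0.5332, -0.0063, 0.0407]
eef_rot: [-0.013, 1.0, 0.0, 0.0]
ft_force: [-28.9, -34.0, 19.0]
width: 0.505
gripper_force: 66.2
```

```bash
python3 - <<'E'
from h import *
T,s=toolT();print(T[:3],np.degrees(np.arctan2(T[1,1],T[0,1])),s["ft_force"],s["ft_torque"],s["clock"])
E
```

```text
[[-0.9996 -0.027   0.0003  0.5332]
 [-0.027   0.9996  0.0003 -0.0063]
 [-0.0003  0.0003 -1.      0.0407]] 91.54484438019387 [-28.9277 -34.0441  18.9768] [-6.3043  4.7953 -0.6045] 14.9667
```

Converted, 0.3 degrees / 180 = 0.0017.

>>> carry_out(motion=[0, 0, 0, 0, 0, 0.0017, 1, 0, 0, 0, 0, 0, 0.0017, 1, 0, 0, 0, 0, 0, 0.0017, 1, 0, 0, 0, 0, 0, 0.0017, 1])

```text
clock: 15.3
ee_pos: [0.5332, -0.0063, 0.0407]
eef_rot: [-0.012, 1.0, -0.0, 0.0]
ft_force: [-28.9, -34.0, 19.8]
width: 0.502
gripper_force: 66.1
```

```bash
cat > st.py <<'E'
from h import *
T,s=toolT();print(T[:3,3],np.degrees(np.arctan2(T[1,1],T[0,1])),T[2,:2],s["ft_force"],s["ft_torque"],s["clock"])
E
python3 st.py
```

```text
[ 0.5332 -0.0063  0.0407] 91.33593983644735 [-0.0002 -0.0001] [-28.9166 -33.9672  19.8384] [-6.2524  4.7088  0.0052] 15.3
```

Converted, 0.3 degrees / 180 = 0.0017.

>>> carry_out(motion=[0, 0, 0, 0, 0, 0.0017, 1, 0, 0, 0, 0, 0, 0.0017, 1, 0, 0, 0, 0, 0, 0.0017, 1, 0, 0, 0, 0, 0, 0.0017, 1])

```text
clock: 15.63
ee_pos: [0.5333, -0.0062, 0.0407]
eef_rot: [-0.009, 1.0, -0.0, 0.0]
ft_force: [-29.8, -33.7, 19.6]
width: 0.503
gripper_force: 66.0
```

```bash
python3 st.py
```

```text
[ 0.5333 -0.0062  0.0407] 91.07845918234541 [-0.0003 -0.0003] [-29.8147 -33.7335  19.6497] [-6.0586  4.6146  0.3125] 15.6333
```

Converted, -0.2 degrees / 180 = -0.0011.

>>> carry_out(motion=[0, 0, 0, 0, 0, -0.0011, 1, 0, 0, 0, 0, 0, -0.0011, 1, 0, 0, 0, 0, 0, -0.0011, 1, 0, 0, 0, 0, 0, -0.0011, 1, 0, 0, 0, 0, 0, -0.0011, 1, 0, 0, 0, 0, 0, -0.0011, 1, 0, 0, 0, 0, 0, -0.0011, 1, 0, 0, 0, 0, 0, -0.0011, 1])

```text
clock: 16.3
ee_pos: [0.5333, -0.0063, 0.0407]
eef_rot: [-0.011, 1.0, -0.0, 0.0]
ft_force: [-28.8, -34.0, 19.9]
width: 0.505
gripper_force: 66.0
```

```bash
python3 st.py
```

```text
[ 0.5333 -0.0063  0.0407] 91.21454117092816 [-0.0004 -0.    ] [-28.8203 -34.0418  19.9089] [-6.1958  4.6243 -0.1382] 16.3
```

```bash
python3 -c "
from bench import r
print(r.hand_in())"
```

```text
the job is handed in; nothing more can be done
None
```

The job is handed in: the valve lever is half open over the yellow dot, and the gripper is holding the block level in the nest corner, pressed with about 29 N towards the far fence and 34 N towards the side fence. I put its squareness to the fences at within about 0.2°, judged from camera yaw estimates and wrist torque.

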